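# Show a padlock's keyhole to the inspection camera

### The job

First set the dimmer lever of the inspection lamp standing straight upright (half brightness) and leave it there. Then pick the long-shackle padlock off the tray and hold it up in the air in front of the inspection camera, its keyhole end squarely facing the lens, centred, about 11 cm from the lens and its broad faces not rolled sideways: the program finishes while the gripper is still holding it there, motionless. Touch neither the camera nor its stand, and leave the other two padlocks and the tote where they are.

Things in the scene. Friction and masses are not known exactly. Their poses are not given: they have to be found in the camera images.
- long_padlock: Padlock to show, loose, 0.3 kg, lying flat: a brass block 44 (x) x 48 (y) x 26 mm thick (z) with a long U shackle of 8 mm bar, 38 mm wide, standing 85 mm out of the block; only this tells it from the other brass padlock. Origin: centre of the block's underside; x points out of the keyhole face, away from the shackle; z up as it lies. Grip the block from above across its 48 mm.
- keyhole (a point): Centre of the long-shackle padlock's keyhole face, 22 mm along x from its origin and 13 mm up (a 14 mm round steel plug with a slot). This frame's axes are the padlock's axes.
- shackle_end (a point): Outermost point of the long shackle, at the far end from the keyhole: 107 mm along -x from the padlock's origin, 13 mm up.
- short_padlock: Bystander: loose brass padlock with the same 44 x 48 x 26 mm block but a short shackle standing out only 33 mm. Origin and axes as for the long one. Which place on the tray holds which padlock changes.
- dial_padlock: Bystander: loose round steel padlock with a black dial on top, 50 mm diameter, 29 mm high, short shackle (outer end 51 mm from the origin, along -x). Origin: centre of its underside.
- tray: Fixed flat aluminium tray, 220 (x) x 460 (y) mm, floor 4 mm thick, rim 8 mm high; the three padlocks lie on it in a row along its y, about 140 mm apart. Origin: centre of its underside, on the table.
- dimmer (a joint): Angle of the dimmer lever, rad: 0 leaning 0.7 rad (40 deg) from upright to the -x side of its block (towards the robot), 0.7 exactly upright, 1.4 leaning as far to the +x side. It starts leaning towards the robot (0 to 0.4), moves with light friction (under 1 N at the ball) and stays where it is left.
- dimmer_tip (a point): Centre of the black ball, 26 mm diameter, at the end of the dimmer lever (steel rod 10 mm thick). It swings at 80 mm radius about an axis that runs along the block's y, through the point 22 mm above the block's origin.
- dimmer_base: Fixed grey block of the dimmer, 70 (x) x 50 (y) x 25 (z) mm. Origin: centre of its underside, on the table; the lever swings in the plane of its x and z.
- stand: Fixed stand of the inspection camera: base plate 130 x 130 x 12 mm, upright steel column 22 mm thick and 332 mm high at the origin (centre of the plate's underside). The camera looks towards the -x side of the stand. It carries the camera head.
- camera_head: Inspection camera with a white ring lamp (72 mm diameter) round its lens, fixed to the stand. Origin: centre of the lens's front face, 75 mm from the column's axis and 270 mm above the table. It looks along its own -x axis, which slopes 25 deg down from level; its y is level; z is the up side of its picture.
- view_point (a point): The point on the camera's viewing axis 110 mm in front of the lens, about 224 mm above the table, where the centre of the keyhole face belongs. Axes as the camera head. The padlock is right when its own axes lie along the camera head's axes (keyhole face towards the lens, thus tilted up 25 deg).
- tote: Bystander: loose black storage tote with yellow lid, 112 x 162 x 101 mm, 1.2 kg. Origin: centre of its underside.
Not all that is in view belongs to the job. There is more than one size of the dimmer_base; the job needs the smaller. Leave any black or pink look-alike of the long_padlock alone.

How it is judged:
By the outcome, as a careful person would: the job done as asked, in the order asked, and still so for the second after the job is handed in, while the arm keeps its last pose, push and grip.
It also fails if it takes over 48 s, if anything falls off the work surface, if the arm or the gripper's body presses on something with over 40 N, if the wrist force passes 120 N, or if a joint passes its speed limit or range.

### The arm

A 6-joint arm with a two-finger parallel gripper is mounted at the origin on the work surface. World frame = base frame: x ahead of the robot, y to its left, z up, the work surface at z = 0. Lengths are in m, angles in degrees, forces in N, time in s.
With the tool pointing down it reaches from about 0.4 to 0.825 m from the base axis. Payload 7 kg.
Tool frame: the origin (TCP) lies midway between the tips of the shut fingers; the grasp point (between the pads) lies 19 mm behind it; z points along the fingers, y is the line along which they close (so a half turn about z gives the same grasp; the last joint's range is limited). The gripper opens to 88 mm and grips with 3 to 60 N. Pads are 19 mm wide; open, the fingers measure 130 mm over their backs; the gripper's body (78 mm by 193 mm) begins 47 mm behind the grasp point.
Start: joints at [16.507, 20.546, 0.682, 0, -70.136, -16.507], TCP at [0.675, -0, 0.227] pointing down, gripper open.
Joint ranges: [-176.03, 176.03], [-82.01, 121.73], [-58.28, 71.71], [-173.87, 95.51], [-174.79, -0.11], [-173.66, 173.66]. Speed limits (degrees/s): [136.94, 136.94, 172.46, 180, 180, 180].

### API

Orientations are given as [roll, pitch, yaw] about the fixed x, y, z axes, in that order (R = Rz(yaw) Ry(pitch) Rx(roll)).
In Python, from plant import ctrl gives the robot as it stands. The module is installed in compiled form; this text tells all that it offers.
- The arm moves only by the tool send_rows, never from a script. Its argument "plan" is a list that holds one entry, the list of rows, each a list of 6 numbers: the shift along the tool's x, y, z in cm, then the turn, a rotation vector about the tool's x, y, z in degrees. A call has 1 to 8 rows; each row is the pose to reach, as a shift and turn from the pose commanded when the call began, along the tool's axes at that moment; what a row does not reach only later rows make up. A row lasts 1/12 s, in which the tool goes at most 41.7 mm and 7.16 degrees, less where a joint would pass 70% of its speed; a pose out of reach is approached as far as the arm can. A call with a gripper value outside its range is refused whole. "fingers" is the opening, from 0 (shut) to 1 (fully open), set as the call begins (left out, the last holds). The fingers move at their own pace and stop on an object; the grip force is fixed at half the most. Time passes only in rows, so rows that repeat a pose let the fingers close. It gives the time, the measured TCP pose, the force, the opening and the grip force at its end, in the units of the state.
- ctrl.get_obs(): the state, without advancing time (a new reading comes with each control period).
- ctrl.snapshot(name): name is "scene" or "side" or "wrist"; returns a dict with "img" (400x640x3 uint8, red, green, blue), "K" (3x3 intrinsics, pixels), "pose" (4x4, takes a point from camera to world coordinates). Camera axes: x right, y down, z forward; pixel columns grow to the right and rows downward; lengths in m; the calibration is good to about 2 mm. A picture is of the moment at which its call begins. There is no depth.
- ctrl.close_job(): hands the job in; it is judged then, once.
The state is a dict: "clock": time; "joint_pos": joint angles; "qvel": joint speeds; "tau": joint torques, N m; "tool_pos": TCP position; "orientation": TCP orientation; "force": force on the tool from outside, world axes, zero at the start; "moment": the same for the moment, N m; "opening": finger opening in m; "gripper_force": force on a finger pad.
Only numpy, scipy, OpenCV 4.12 (cv2) and the standard library are available. Lean on these libraries where they do the work, as an engineer would, in place of code of your own. Each camera call takes 0.05 s, during which the arm holds its last target. There are 200 camera calls.

## Working session

There is one attempt and no reset: what is moved stays moved. The work goes in short steps, Python scripts to look and compute and a tool call to move; the robot and the scene stay as the last step left them, time stands still between calls to the robot, and variables do not carry over. Pictures are saved under pics/ and viewed, at most 10 in all, crops included, and the job is handed in when it is done.

Besides the shell and the picture viewer there is one more tool, called after ">>>" as name(argument=value, ...), one argument or row to a line, values as JSON. send_rows: Moves the arm, as the interface text tells. Its arguments: {"type":"object","properties":{"plan":{"type":"array","items":{"type":"array","items":{"type":"array","items":{"type":"number"}}}},"fingers":{"type":"number"}},"required":["plan"]}

```bash
mkdir -p pics
cat > h.py <<'E'
import numpy as np,cv2
from plant import ctrl
def save(n,f,crop=None,s=1):
    d=ctrl.snapshot(n); im=d["img"]; np.savez(f"pics/{f}.npz",**{k:np.array(d[k]) for k in("img","K","pose")})
    out(im,f,crop,s)
def out(im,f,crop=None,s=1):
    if crop: x0,y0,x1,y1=crop; im=im[y0:y1,x0:x1]
    cv2.imwrite(f"pics/{f}.png",cv2.resize(im[:,:,::-1],None,fx=s,fy=s,interpolation=cv2.INTER_CUBIC))
def onz(f,u,v,z):
    d=np.load(f"pics/{f}.npz"); r=d["pose"][:3,:3]@np.linalg.inv(d["K"])@[u,v,1]; o=d["pose"][:3,3]
    return o+r*(z-o[2])/r[2]
def proj(f,p):
    d=np.load(f"pics/{f}.npz"); q=d["K"]@(d["pose"][:3,:3].T@(np.array(p)-d["pose"][:3,3])); return q[:2]/q[2]
E
python3 - <<'E'
from h import *
save("scene","s0",s=1.25);save("side","d0",s=1.25)
for f in("s0","d0"):
    d=np.load(f"pics/{f}.npz");print(d["K"],d["pose"].round(3))
print(ctrl.get_obs())
E
```

```text
[[471.9147566    0.         318.43806586]
 [  0.         471.9147566  193.67678784]
 [  0.           0.           1.        ]] [[ 0.709  0.444 -0.547  1.31 ]
 [ 0.705 -0.465  0.535 -0.765]
 [-0.017 -0.765 -0.643  1.052]
 [ 0.     0.     0.     1.   ]]
[[500.99334344   0.         322.33199049]
 [  0.         500.99334344 204.48281331]
 [  0.           0.           1.        ]] [[-0.793 -0.383  0.474 -0.173]
 [-0.609  0.494 -0.62   0.873]
 [ 0.003 -0.78  -0.625  1.121]
 [ 0.     0.     0.     1.   ]]
{'clock': 0.1, 'joint_pos': array([ 1.65061564e+01,  2.05904855e+01,  6.39168351e-01, -1.76480790e-02,
       -7.01364166e+01, -1.65083218e+01]), 'qvel': array([ 0.05985952, -0.1522214 ,  0.1087419 ,  0.07143352,  0.02858673,
        0.04958453]), 'tau': array([-1.42273191e-03, -5.84165347e+01,  2.93752134e+01,  7.01551259e+00,
        1.01412315e-02, -6.66964229e-05]), 'tool_pos': array([ 6.74561109e-01, -3.67905162e-05,  2.25682158e-01]), 'orientation': array([ 1.79911168e+02, -9.02512852e-03, -9.00081675e+01]), 'force': array([-0.6696319 , -0.28582693,  0.77145721]), 'moment': array([-0.06218663,  0.00318048,  0.05086831]), 'gripper_force': 0.0, 'opening': 0.08768824640438219}
```

View pics/s0.png

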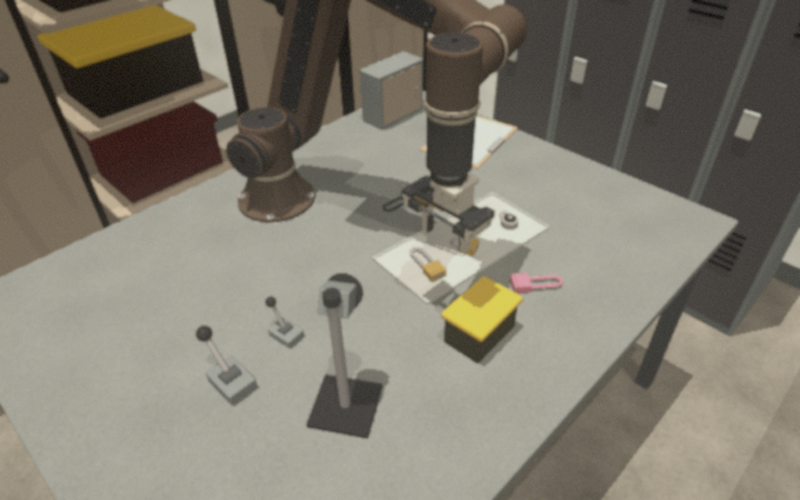

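View pics/d0.png

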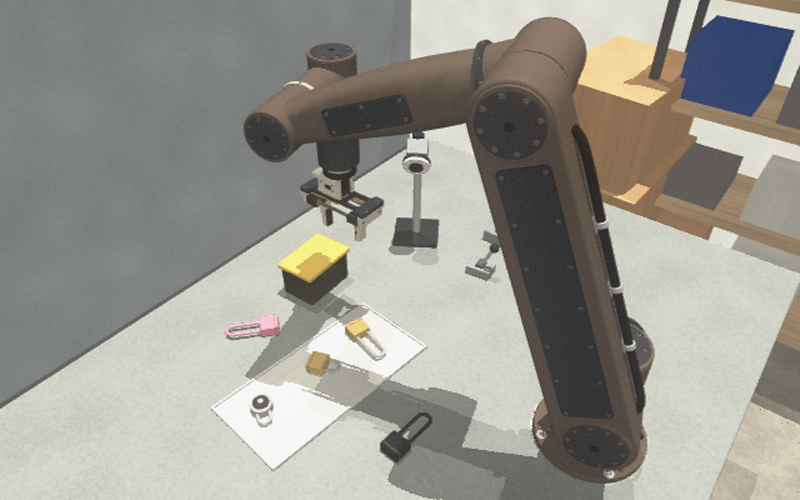

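Scene view (shown at 1.25x): small dimmer base at (285,332) with its ball at (271,301), larger dimmer at (230,380), stand at (345,405), and a brass padlock with a long shackle at (432,270). Side view: candidates for the padlock are brass with long shackle (357,328), brass with short shackle (318,362), dial (262,403), pink (265,326) and black (400,440). I choose the brass long one at (357,328). Next, enlarged crops.

Run:
```python
from h import *
s=np.load("pics/s0.npz")["img"];d=np.load("pics/d0.npz")["img"]
def c(im,x,y,w,h,k): return cv2.resize(im[y:y+h,x:x+w],None,fx=k,fy=k,interpolation=cv2.INTER_CUBIC)
# each 400x300
g=np.vstack([np.hstack([c(d,260,240,80,60,5),c(d,355,175,80,60,5)]),np.hstack([c(s,310,185,80,60,5),c(s,190,225,80,60,5)])])
cv2.imwrite("pics/c1.png",g[:,:,::-1])
g=np.vstack([np.hstack([c(d,300,100,80,60,5),c(d,300,150,80,60,5)]),np.hstack([c(s,230,210,80,60,5),c(s,235,290,80,60,5)])])
cv2.imwrite("pics/c2.png",g[:,:,::-1])
```

```text
(no output)
```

View pics/c1.png

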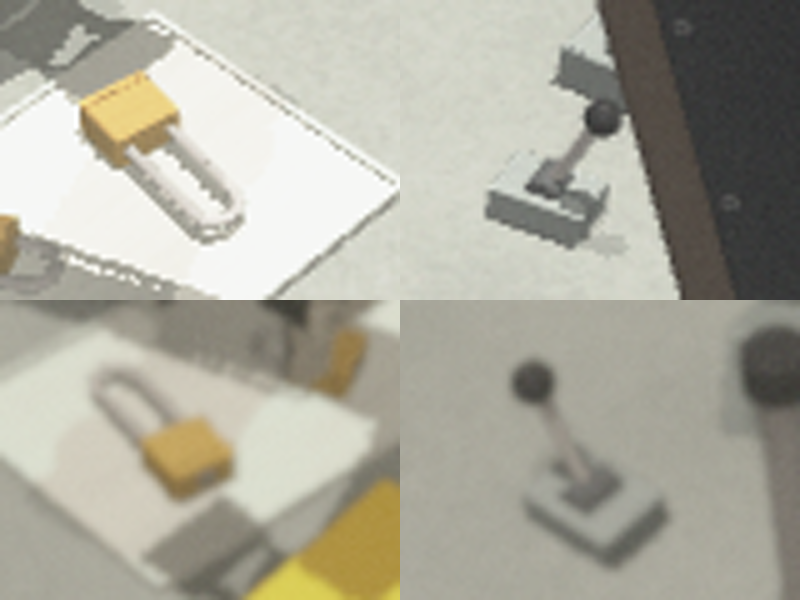

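View pics/c2.png

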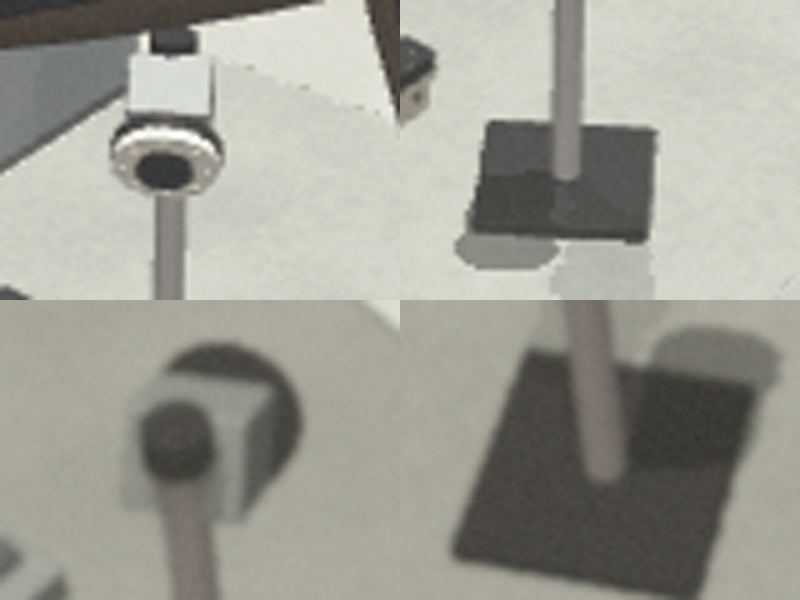

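```bash
cat > fit.py <<'E'
from h import *
from scipy.optimize import least_squares
def fit(name,pts,y0):
    # pts: (view, crop offset, (u,v), local)
    def res(p,full=False):
        c,s=np.cos(p[2]),np.sin(p[2]); R=[]
        for f,o,uv,l in pts:
            w=[p[0]+c*l[0]-s*l[1],p[1]+s*l[0]+c*l[1],l[2]]
            R.append(proj(f,w)-((np.array(uv)+.5)/5-.5+o))
        return np.array(R) if full else np.ravel(R)
    f,o,uv,l=pts[0]; w=onz(f,*(np.array(uv)/5+o),l[2])
    r=least_squares(res,[w[0],w[1],np.radians(y0)],loss="soft_l1",x_scale=[.1,.1,1])
    print(name,r.x[:2].round(4),np.degrees(r.x[2]).round(2)); print(res(r.x,True).round(1).tolist()); return r.x
a,b,h=.022,.024,.030
o1,o2=(260,240),(310,185)
P=[("d0",o1,(143,74),(a,-b,h)),("d0",o1,(83,107),(a,b,h)),("d0",o1,(180,118),(-a,-b,h)),("d0",o1,(122,148),(-a,b,h)),
("s0",o2,(232,157),(a,b,h)),("s0",o2,(178,188),(a,-b,h)),("s0",o2,(193,120),(-a,b,h)),("s0",o2,(144,150),(-a,-b,h)),
("d0",o1,(224,225),(-.105,0,.017)),("s0",o2,(98,74),(-.105,0,.017))]
if __name__=="__main__":
    fit("pad",P,0)
    a,b,h=.035,.025,.025;o1,o2=(355,175),(190,225)
    q=fit("dim",[("d0",o1,(117,150),(a,-b,h)),("d0",o1,(88,192),(a,b,h)),("d0",o1,(180,220),(-a,b,h)),("d0",o1,(207,185),(-a,-b,h)),
    ("s0",o2,(127,203),(-a,-b,h)),("s0",o2,(212,252),(a,-b,h)),("s0",o2,(265,212),(a,b,h))],0)
    # ball angle
    def bp(t):
        k=t-.7;r=.08*np.sin(k);return [q[0]+r*np.cos(q[2]),q[1]+r*np.sin(q[2]),.022+.08*np.cos(k)]
    obs=[("d0",(202.5/5-.4+355,118.5/5-.4+175)),("s0",(133.5/5-.4+190,82.5/5-.4+225))]
    r=least_squares(lambda t:np.ravel([proj(f,bp(t[0]))-u for f,u in obs]),[.2]);print("theta",r.x,r.fun.round(1),bp(r.x[0]))
    a=.065;h=.012;o1,o2=(300,150),(235,290)
    s=fit("stand",[("d0",o1,(87,120),(a,a,h)),("d0",o1,(257,128),(a,-a,h)),("d0",o1,(250,238),(-a,-a,h)),("d0",o1,(70,233),(-a,a,h)),
    ("s0",o2,(130,50),(-a,-a,h)),("s0",o2,(355,85),(-a,a,h)),("s0",o2,(300,300),(a,a,h)),("s0",o2,(55,255),(a,-a,h)),
    ("d0",(300,100),(166,168),(-.075,0,.27))],-45)
    for k,z in((0,.332),(0,.012),(-.075,.27)):
        w=[s[0]+k*np.cos(s[2]),s[1]+k*np.sin(s[2]),z];print(k,z,w,proj("d0",w),proj("s0",w))
    for y in (0,): print("tote",onz("d0",315/1.25,258/1.25,.101))
    print("big",onz("d0",370,160,.0),onz("s0",184,304,.02))
E
python3 fit.py
```

```text
pad [0.5749 0.0771] -14.98
[[-0.2, -1.2], [-1.2, -1.1], [0.5, -1.9], [-0.9, -1.0], [0.7, -1.1], [-1.2, -1.9], [0.9, -1.5], [-1.8, -2.4], [1.5, -0.6], [0.4, -1.0]]
dim [ 0.4679 -0.3142] 9.8
[[-1.0, -0.5], [-0.9, -0.8], [-0.3, -0.2], [-0.3, -1.5], [-1.9, -1.3], [-1.1, -0.5], [0.2, -3.6]]
theta [0.25824415] [-0.4 -0.2 -0.7  1. ] [np.float64(0.43415706537290444), np.float64(-0.3200006625915534), np.float64(0.09432019054310839)]
stand [ 0.7112 -0.345 ] -56.52
[[-0.9, -0.1], [-1.0, -0.2], [-0.5, -1.5], [-0.3, -2.1], [-1.6, -0.6], [0.2, -0.3], [-0.3, -0.4], [-1.7, -0.1], [-0.7, 1.4]]
0 0.332 [np.float64(0.7112173459882887), np.float64(-0.34498023550773527), 0.332] [333.63446643 106.84688334] [264.63794217 235.29528594]
0 0.012 [np.float64(0.7112173459882887), np.float64(-0.34498023550773527), 0.012] [332.12942918 184.2737197 ] [275.80841106 322.89368713]
-0.075 0.27 [np.float64(0.6698402175909335), np.float64(-0.2824267923923577), 0.27] [332.10155924 134.60030562] [275.99290824 231.68336602]
tote [0.7733285  0.00867241 0.101     ]
big [ 0.69850858 -0.58377002  0.        ] [ 0.49447706 -0.48051446  0.02      ]
```

>>> send_rows(
  plan=[
    [[2, 3.6, 0, 0, 0, -2], [4, 7.2, 0, 0, 0, -4], [6, 10.8, 0, 0, 0, -6], [8, 14.4, 0, 0, 0, -8], [11, 17.5, 0, 0, 0, -9.8], [15, 18.5, 0, 0, 0, -9.8], [19, 19.5, 0, 0, 0, -9.8], [23, 20.5, 0, 0, 0, -9.8]],
  ],
)

```text
clock: 0.77
tool_pos: [0.4688, -0.2312, 0.2271]
orientation: [-179.9, -0.0, -80.1]
force: [1.2, -0.0, 0.6]
opening: 0.088
gripper_force: 0.0
```

Run:
```python
from h import *
save("wrist","w1",s=1.25)
d=np.load("pics/w1.npz");print(d["K"],d["pose"].round(3));o=ctrl.get_obs();print(o["tool_pos"],o["orientation"])
for p in([.4679,-.3142,.025],[.434,-.32,.094],[.67,-.282,.27]): print(proj("w1",p))
```

```text
[[338.28803586   0.         319.97267643]
 [  0.         338.28803586 194.78058346]
 [  0.           0.           1.        ]] [[-0.985 -0.163 -0.052  0.482]
 [-0.171  0.939  0.3   -0.314]
 [-0.     0.304 -0.953  0.386]
 [ 0.     0.     0.     1.   ]]
[ 0.46693287 -0.23658702  0.22672364] [ 1.79938750e+02 -5.88228258e-02 -8.03154533e+01]
[333.90758173  88.63632402]
[378.95755818  89.17903222]
[-266.3762577    83.13631994]
```

View pics/w1.png

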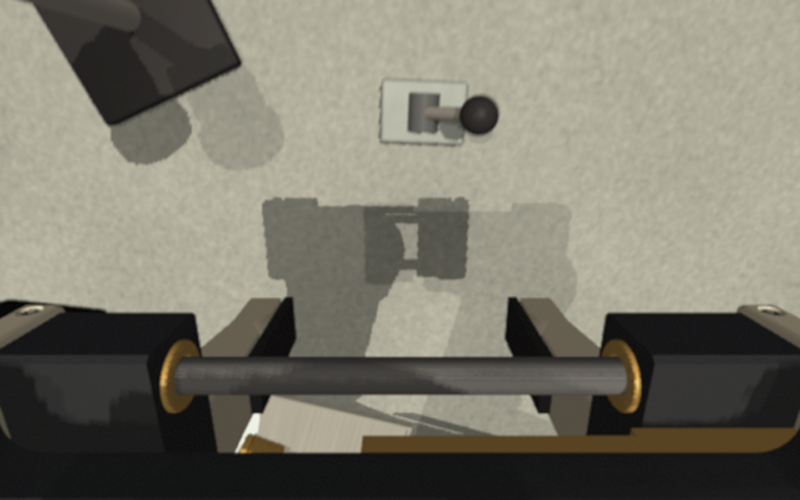

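Wrist view: block top corners at (385,80), (467,82), (464,142) and (382,140); ball at (479,115). I'll compute from those.

Run:
```python
from h import *
C=[onz("w1",u/1.25,v/1.25,.025) for u,v in((385,80),(467,82),(464,142),(382,140))]
C=np.array(C);print(C.round(4),C.mean(0),np.linalg.norm(C[0]-C[1]),np.linalg.norm(C[0]-C[3]))
e=C[0]-C[1]+C[3]-C[2];print("yaw",np.degrees(np.arctan2(e[1],e[0])))
for z in(.09,.094,.098):print(onz("w1",479/1.25,115/1.25,z))
# stand plate corners visible
for p in((240,65),(112,124),(207,0)):print(onz("w1",p[0]/1.25,p[1]/1.25,.012))
s=[.7112,-.345];y=np.radians(-56.5);R=np.array([[np.cos(y),-np.sin(y)],[np.sin(y),np.cos(y)]])
print([(s+R@q).round(4) for q in([-.065,-.065],[-.065,.065])])
```

```text
[[ 0.4976 -0.3328  0.025 ]
 [ 0.4329 -0.3425  0.025 ]
 [ 0.4252 -0.2965  0.025 ]
 [ 0.4926 -0.2864  0.025 ]] [ 0.46207716 -0.31456349  0.025     ] 0.06544311826664725 0.04665831549263326
yaw 8.528364868032503
[ 0.42934196 -0.3184982   0.09      ]
[ 0.4300551  -0.31843074  0.094     ]
[ 0.43076824 -0.31836327  0.098     ]
[ 0.61683499 -0.32450543  0.012     ]
[ 0.72148179 -0.25916758  0.012     ]
[ 0.64505072 -0.36743431  0.012     ]
[array([ 0.6211, -0.3267]), array([ 0.7295, -0.2549])]
```

Run:
```python
from h import *
im=np.load("pics/w1.npz")["img"].astype(int)
for v in(75,80,85): print(v,im[v,296:386:2].sum(1)//3)
print(im[55:125,318].sum(1)//3)
g=im.sum(2)//3
m=(g<70)[70:115,360:410];ys,xs=np.nonzero(m);print("ball",xs.mean()+360,ys.mean()+70,xs.min()+360,xs.max()+360,ys.min()+70,ys.max()+70)
```

```text
75 [168 167 167 171 143 156 186 187 186 185 183 184 183 184 185 165  91  91
 103 110 115 120 123 121 118 119 117 118 156 181 181 180 179 179 181 183
 181 180 158 149 168 157 144 140 133]
80 [171 168 170 166 116 159 185 185 182 181 181 181 181 182 183 149  70  78
  89  95 101 108 110 103  97  91  82  79 158 179 178 179 179 180 180 182
 183 178 121  60  38  37  40  42  43]
85 [167 166 170 153 117 159 182 181 179 179 179 180 180 181 181 141  70  80
  90  97 102 109 109 107 108 105 100 104 143 147 146 148 150 151 149 148
 137  57  32  38  43  46  47  50  53]
[172 171 171 172 172 173 168 161 156 159 170 180 184 185 185 185 185 185
 184 183 184 183 182 182 181 181 180 180 180 180 180 179 180 180 179 180
 181 182 181 183 182 182 181 180 180 180 180 179 180 181 180 181 181 180
 180 178 170 150 126 120 136 157 167 169 168 167 165 165 166 168]
ball 382.29411764705884 92.07523939808482 366 397 77 107
```

>>> send_rows(
  plan=[
    [[3, 1.8, 0, 0, 0, 0], [6, 3.6, 1, 0, 0, 0], [8.2, 5.1, 3, 0, 0, 0], [8.2, 5.1, 6.5, 0, 0, 0], [8.2, 5.1, 10, 0, 0, 0], [8.2, 5.1, 13, 0, 0, 0], [8.2, 5.1, 15, 0, 0, 0], [8.2, 5.1, 15, 0, 0, 0]],
  ],
)

```text
clock: 1.48
tool_pos: [0.4304, -0.3184, 0.072]
orientation: [179.6, 0.3, -80.3]
force: [-1.1, -0.4, 0.2]
opening: 0.0876
gripper_force: 0.0
```

>>> send_rows(
  plan=[
    [[0, 0, 0, 0, 0, 0], [0, 0, 0, 0, 0, 0], [0, 0, 0, 0, 0, 0], [0, 0, 0, 0, 0, 0], [0, 0, 0, 0, 0, 0], [0, 0, 0, 0, 0, 0], [0, 0, 0, 0, 0, 0], [0, 0, 0, 0, 0, 0]],
  ],
  fingers=0.1,
)

```text
clock: 2.15
tool_pos: [0.4338, -0.3195, 0.0769]
orientation: [-180.0, -0.0, -80.2]
force: [0.9, 0.5, 0.0]
opening: 0.0398
gripper_force: 0.0
```

>>> send_rows(
  plan=[
    [[0, 0, 0, 0, 0, 0], [0, 0, 0, 0, 0, 0], [0, 0, 0, 0, 0, 0], [0, 0, 0, 0, 0, 0]],
  ],
)

```text
clock: 2.48
tool_pos: [0.4335, -0.3195, 0.0766]
orientation: [180.0, 0.0, -80.2]
force: [-0.7, 0.2, 2.3]
opening: 0.0245
gripper_force: 29.3
```

Run:
```python
from h import *
o=ctrl.get_obs();print(o["opening"],o["gripper_force"],o["tool_pos"],o["force"])
save("wrist","w2",s=1.25)
```

```text
0.02449876535652663 29.283781796693802 [ 0.43349422 -0.31952564  0.07662039] [-0.70029931  0.21485718  2.33611328]
```

View pics/w2.png

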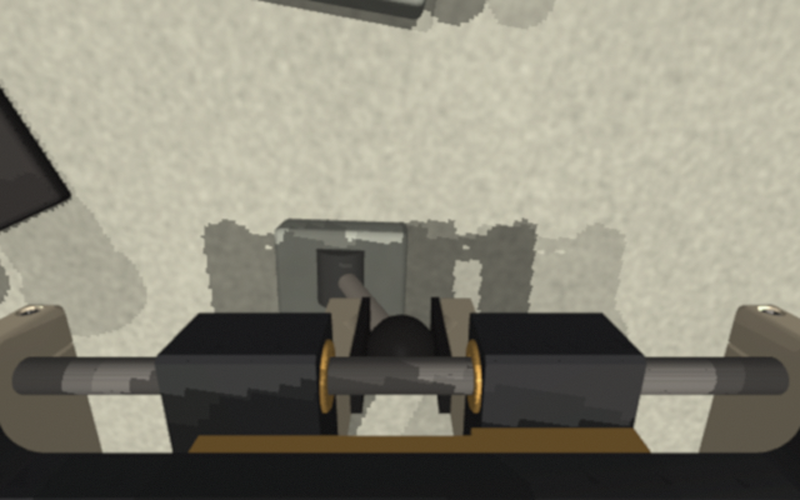

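Wrist view: the ball is held between the pads at (400,340); the block's far top edge runs from (277,233) to (406,236).

Run:
```python
from h import *
A,B=[onz("w2",u/1.25,v/1.25,.025) for u,v in((277,233),(406,236))]
m=(A+B)/2;e=(A-B)/np.linalg.norm(A-B);n=np.array([-e[1],e[0],0])
print(A,B,np.linalg.norm(A-B),np.degrees(np.arctan2(e[1],e[0])),m+.025*n)
im=np.load("pics/w2.npz")["img"].astype(int).sum(2)//3
for v in(189,195,205,215):print(v,im[v,210:236],im[v,312:340])
print(im[170:200,245],im[170:200,300])
```

```text
[ 0.49888804 -0.33058175  0.025     ] [ 0.43281201 -0.3403069   0.025     ] 0.0667878824040144 8.37275011576261 [ 0.46220971 -0.31071078  0.025     ]
189 [121 121 120 119 116 115 115 114 114 124 139 150 160 167 168 164 138 104
  96  97  96  95  95  96 100 104] [160 160 160 159 159 159 158 158 158 149 123  94  82  77  85  94  94  94
  95  94  94  94  94  93  94  93  95  95]
195 [117 119 127 133 131 124 117 115 114 106 105 114 120 112  98  96  97  96
  96  96  95  96  96  97  96  95] [101  96  95  95  94  95  97  99  99  96  91  86  82  81  89  93  94  94
  95  97  96  97  96  96  96  94  95  96]
205 [119 117 117 116 115 115 115 115 116 114 104  93  92  95  97  96  96  96
  96  95  95  95  96  94  95  95] [95 96 96 96 96 96 96 96 95 93 90 85 81 86 96 97 98 97 98 95 95 94 93 92
 93 93 94 95]
215 [115 116 116 116 117 118 119 119 118 116 103  91  89  92  95  94  94  94
  95  94  93  94  93  93  94  93] [94 96 95 94 95 95 95 95 95 92 88 84 80 86 94 96 96 98 98 99 98 99 99 99
 98 97 96 96]
[190 192 190 190 181 132  87  76  75  74  72  72  75  88 103 112 115 117
 120 117 105  98  96  96  96  96  96  96  96  96] [189 187 186 185 184 183 166 123  84  78  81  84  84  85  90 113 136 149
 155 160 163 166 159 130 102  95  94  94  95  95]
```

Run:
```python
from h import *
im=np.load("pics/w2.npz")["img"].astype(int).sum(2)//3
print(proj("w2",[.4335,-.3195,.0957]))
print("row",im[255,284:364])
print(im[262,290:352])
d=np.load("pics/w2.npz");o=ctrl.get_obs();from scipy.spatial.transform import Rotation as R
T=R.from_euler("xyz",o["orientation"],degrees=True).as_matrix()
print(T.T@d["pose"][:3,:3],T.T@(d["pose"][:3,3]-o["tool_pos"]))
```

```text
[317.83688058 273.98177607]
row [ 88  70  39  20  19  18  21  19  19  17  15  29  59  83  93  94  92  93
  92  91  88  76  61  47  34  26  20  19  20  20  22  21  22  21  18  21
  21  20  23  22  21  22  21  20  20  18  19  25  32  43  59  77  88  95
  95  95  94  94  94  85  59  28  15  17  19  18  20  18  20  22  41  72
  89  94  95  97  98 101 102 103]
[18 19 18 15 14 30 67 83 72 48 29 23 21 23 21 22 20 23 24 24 23 24 26 26
 24 24 25 26 26 25 26 25 26 26 25 26 25 25 25 25 25 24 23 24 23 22 24 23
 21 19 22 40 61 62 42 24 18 15 17 19 18 18]
[[-3.39812436e-04 -9.52608907e-01 -3.04197560e-01]
 [ 9.99999590e-01 -5.79146182e-04  6.96545741e-04]
 [-8.39710532e-04 -3.04197198e-01  9.52608713e-01]] [ 0.08340768  0.00092643 -0.15857124]
```

>>> send_rows(
  plan=[
    [[0, -0.8, -0.3, 0, 0, 0], [0, -1.6, -0.55, 0, 0, 0], [0, -2.4, -0.7, 0, 0, 0], [0, -3.1, -0.8, 0, 0, 0], [0, -3.1, -0.8, 0, 0, 0], [0, -3.1, -0.8, 0, 0, 0], [0, -3.1, -0.8, 0, 0, 0]],
  ],
)

```text
clock: 3.12
tool_pos: [0.4636, -0.3146, 0.0848]
orientation: [179.9, -0.0, -80.2]
force: [-3.3, -2.4, 4.6]
opening: 0.0241
gripper_force: 30.0
```

Run:
```python
from h import *
o=ctrl.get_obs();print(o["opening"],o["tool_pos"],o["force"])
d=ctrl.snapshot("wrist");np.savez("pics/w3.npz",**{k:np.array(d[k]) for k in("img","K","pose")})
im=d["img"].astype(int).sum(2)//3
for v in(205,215,225):print(v,list(im[v,250:390]))
print(proj("w3",list(o["tool_pos"][:2])+[.1025]))
```

```text
0.02406252674277263 [ 0.46359634 -0.31462685  0.08476901] [-3.25599567 -2.40194123  4.64448229]
205 [np.int64(97), np.int64(98), np.int64(96), np.int64(97), np.int64(97), np.int64(97), np.int64(96), np.int64(97), np.int64(97), np.int64(97), np.int64(95), np.int64(96), np.int64(94), np.int64(95), np.int64(96), np.int64(95), np.int64(95), np.int64(88), np.int64(84), np.int64(88), np.int64(93), np.int64(95), np.int64(96), np.int64(96), np.int64(96), np.int64(96), np.int64(97), np.int64(105), np.int64(113), np.int64(115), np.int64(112), np.int64(111), np.int64(110), np.int64(112), np.int64(111), np.int64(108), np.int64(102), np.int64(96), np.int64(95), np.int64(94), np.int64(94), np.int64(94), np.int64(95), np.int64(94), np.int64(94), np.int64(96), np.int64(96), np.int64(96), np.int64(94), np.int64(86), np.int64(68), np.int64(50), np.int64(46), np.int64(49), np.int64(49), np.int64(51), np.int64(51), np.int64(54), np.int64(55), np.int64(56), np.int64(55), np.int64(56), np.int64(56), np.int64(57), np.int64(55), np.int64(57), np.int64(58), np.int64(57), np.int64(57), np.int64(57), np.int64(
[... 4270 characters left out ...]
 np.int64(94), np.int64(94), np.int64(96), np.int64(95), np.int64(96), np.int64(96), np.int64(95), np.int64(96), np.int64(97), np.int64(96), np.int64(96), np.int64(95), np.int64(95), np.int64(95), np.int64(94), np.int64(94), np.int64(95), np.int64(94), np.int64(94), np.int64(94), np.int64(94), np.int64(92), np.int64(86), np.int64(93), np.int64(128), np.int64(158), np.int64(167), np.int64(168), np.int64(167), np.int64(166), np.int64(165), np.int64(163), np.int64(163), np.int64(161), np.int64(160), np.int64(160), np.int64(152), np.int64(125), np.int64(99), np.int64(91), np.int64(94), np.int64(95), np.int64(95), np.int64(94), np.int64(94), np.int64(95), np.int64(95)]
[317.94155976 272.39332016]
```

>>> send_rows(
  plan=[
    [[0, -0.1, 0, 0, 0, 0], [0, -0.2, 0, 0, 0, 0], [0, -0.2, 0, 0, 0, 0], [0, -0.2, 0, 0, 0, 0]],
  ],
)

```text
clock: 3.5
tool_pos: [0.4647, -0.3144, 0.0848]
orientation: [179.8, 0.0, -80.2]
force: [-5.9, -4.2, 7.1]
opening: 0.0243
gripper_force: 30.0
```

>>> send_rows(
  plan=[
    [[0, 0, 0, 0, 0, 0], [0, 0, 0, 0, 0, 0], [0, 0, 0, 0, 0, 0], [0, 0, 0, 0, 0, 0], [0, 0, -3.5, 0, 0, 0], [0, 0, -7.5, 0, 0, 0], [0, 0, -11.5, 0, 0, 0], [-4, 0, -13, 0, 0, 0]],
  ],
  fingers=1,
)

```text
clock: 4.17
tool_pos: [0.4631, -0.2795, 0.2196]
orientation: [-179.7, -0.3, -80.3]
force: [3.8, 0.3, 1.3]
opening: 0.0718
gripper_force: 0.0
```

>>> send_rows(
  plan=[
    [[-4, 0, 0, 0, 0, 0], [-5, 0, 0, 0, 0, 0], [-5, 0, 0, 0, 0, 0]],
  ],
)

```text
clock: 4.42
tool_pos: [0.4509, -0.2239, 0.215]
orientation: [-179.9, 0.0, -80.0]
force: [0.5, -0.0, -0.1]
opening: 0.0865
gripper_force: 0.0
```

Run:
```python
from h import *
for n,f in(("scene","s4"),("side","d4"),("wrist","w4")): save(n,f)
s,d,w=[np.load(f"pics/{f}.npz")["img"] for f in("s4","d4","w4")]
def c(im,x,y,w,h,k): return cv2.resize(im[y:y+h,x:x+w],None,fx=k,fy=k,interpolation=cv2.INTER_CUBIC)
u,v=[int(i) for i in proj("w4",[.465,-.313,.06])];x0,y0=max(0,u-40),max(0,v-30);print(x0,y0)
g=np.vstack([np.hstack([c(d,355,175,80,60,5),c(s,190,225,80,60,5)]),np.hstack([c(w,x0,y0,80,60,5),c(d,300,100,80,60,5)])])
cv2.imwrite("pics/c4.png",g[:,:,::-1]);print(ctrl.get_obs()["tool_pos"])
```

```text
280 50
[ 0.45138444 -0.22619611  0.21415333]
```

View pics/c4.png

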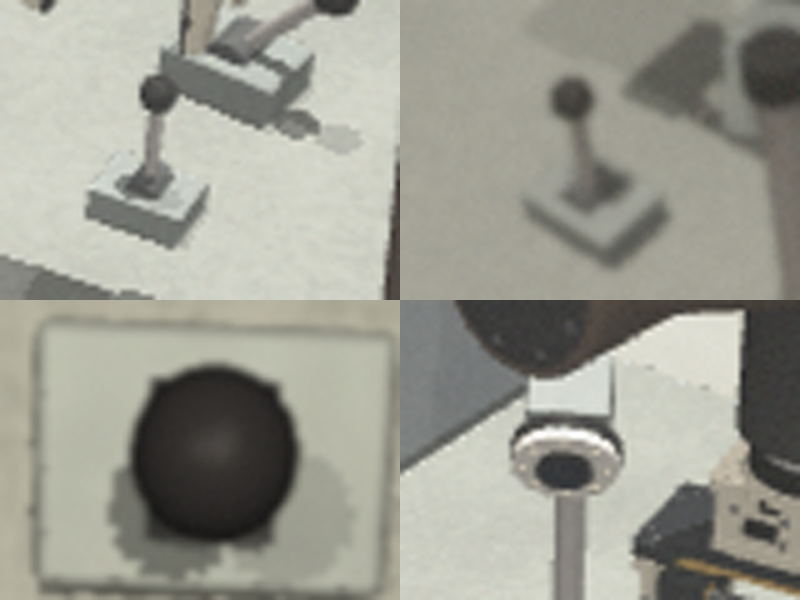

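Wrist crop: ball centre (215,152 in its quadrant) coincides with the block centre column (214), and the lever looks upright in the other views too. On to the padlock.

>>> send_rows(
  plan=[
    [[-3.5, -2.2, 0, 0, 0, -7], [-7, -4.4, 0, 0, 0, -14], [-10.5, -6.6, 0, 0, 0, -21], [-14, -8.8, 0, 0, 0, -28], [-17.5, -11, 0, 0, 0, -35], [-21, -13.2, 0, 0, 0, -42], [-24.5, -15.4, 0, 0, 0, -49], [-27.7, -17.4, 0, 0, 0, -56]],
  ],
)

```text
clock: 5.23
tool_pos: [0.5766, 0.0779, 0.2134]
orientation: [180.0, 0.0, -23.9]
force: [1.0, -0.8, 0.2]
opening: 0.0879
gripper_force: 0.0
```

>>> send_rows(
  plan=[
    [[0, 0, 0, 0, 0, -6], [0, 0, 0, 0, 0, -9.2], [0, 0, 0, 0, 0, -9.2], [0, 0, 0, 0, 0, -9.2]],
  ],
)

```text
clock: 5.57
tool_pos: [0.5757, 0.0758, 0.2133]
orientation: [179.9, 0.1, -15.2]
force: [0.7, -0.2, -0.2]
opening: 0.0876
gripper_force: 0.0
```

Run:
```python
from h import *
save("wrist","w5",s=1.25);o=ctrl.get_obs();print(o["tool_pos"],o["orientation"],o["joint_pos"])
from scipy.optimize import least_squares
q=[.4665,-.3135,np.radians(9.2)]
def bp(t):
    k=t-.7;r=.08*np.sin(k);return [q[0]+r*np.cos(q[2]),q[1]+r*np.sin(q[2]),.022+.08*np.cos(k)]
obs=[("d4",(157.5/5-.4+355,94.5/5-.4+175)),("s4",(172.5/5-.4+190,98.5/5-.4+225))]
r=least_squares(lambda t:np.ravel([proj(f,bp(t[0]))-u for f,u in obs]),[.6]);print("theta",r.x,r.fun.round(1))
```

```text
[0.57557745 0.07561564 0.21356456] [ 1.79954991e+02  4.41765457e-02 -1.51962524e+01] [ 2.67795381e+01  1.22618294e+01 -1.26233792e+01  4.31360522e-03
 -6.51777365e+01  4.80224139e+01]
theta [0.6892862] [-0.2  0.2 -0.4  0.3]
```

View pics/w5.png

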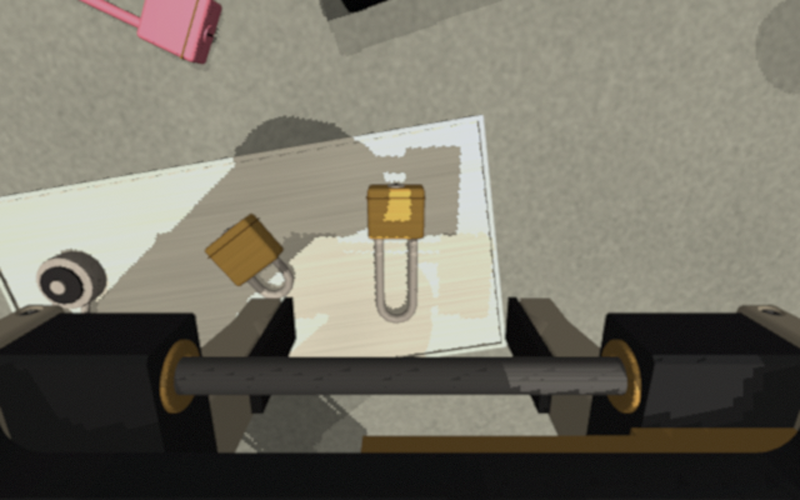

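Wrist view: long padlock's block spans columns 367–426 and rows 185–239, with its shackle straight down to row 322, so it lines up with the tool. The short padlock is at (245,250), clear of the fingers.

Run:
```python
from h import *
im=np.load("pics/w5.npz")["img"].astype(int)
print(im[140:196,310,0].tolist(),im[140:196,310,2].tolist());print(im[165,286:350,0].tolist())
print([onz("w5",317.2,v,z).round(4) for v,z in((190.5,.030),(158,.030),(258,.017))])
```

```text
[214, 215, 216, 216, 207, 179, 151, 114, 92, 91, 100, 121, 135, 142, 149, 150, 147, 131, 114, 122, 148, 167, 162, 157, 177, 196, 192, 184, 187, 200, 208, 213, 214, 213, 214, 205, 170, 140, 135, 138, 140, 139, 138, 138, 139, 138, 137, 136, 143, 165, 177, 182, 202, 214, 216, 215] [215, 216, 216, 217, 207, 168, 131, 92, 66, 51, 40, 44, 51, 53, 57, 57, 56, 50, 42, 45, 57, 65, 63, 60, 71, 78, 76, 73, 74, 79, 84, 88, 87, 86, 86, 83, 67, 53, 50, 52, 53, 52, 50, 50, 52, 51, 50, 50, 53, 61, 89, 150, 195, 206, 195, 187]
[155, 154, 155, 155, 154, 155, 150, 134, 120, 128, 138, 140, 139, 140, 140, 141, 140, 140, 140, 140, 140, 139, 145, 167, 196, 210, 213, 213, 213, 213, 212, 213, 213, 213, 213, 213, 213, 213, 212, 213, 208, 182, 151, 141, 139, 140, 139, 139, 140, 140, 139, 135, 124, 122, 139, 154, 157, 156, 156, 156, 157, 157, 156, 157]
[array([0.5543, 0.0834, 0.03  ]), array([0.5879, 0.0742, 0.03  ]), array([0.4706, 0.1064, 0.017 ])]
```

>>> send_rows(
  plan=[
    [[-0.1, -0.2, 3.5, 0, 0, 0], [-0.1, -0.2, 7.5, 0, 0, 0], [-0.1, -0.2, 11.5, 0, 0, 0], [-0.1, -0.2, 14.5, 0, 0, 0], [-0.1, -0.2, 17, 0, 0, 0], [-0.1, -0.2, 19, 0, 0, 0], [-0.1, -0.2, 20.2, 0, 0, 0], [-0.1, -0.2, 20.2, 0, 0, 0]],
  ],
)

```text
clock: 6.28
tool_pos: [0.5732, 0.0769, 0.0093]
orientation: [179.8, 0.2, -15.2]
force: [-0.5, -0.5, 0.6]
opening: 0.0876
gripper_force: 0.0
```

>>> send_rows(
  plan=[
    [[0, 0, 0, 0, 0, 0], [0, 0, 0, 0, 0, 0], [0, 0, 0, 0, 0, 0], [0, 0, 0, 0, 0, 0], [0, 0, 0, 0, 0, 0], [0, 0, 0, 0, 0, 0], [0, 0, 0, 0, 0, 0], [0, 0, 0, 0, 0, 0]],
  ],
  fingers=0.3,
)

```text
clock: 6.95
tool_pos: [0.5752, 0.0788, 0.0127]
orientation: [-180.0, -0.0, -15.0]
force: [-1.0, 0.5, 4.2]
opening: 0.0474
gripper_force: 30.0
```

>>> send_rows(
  plan=[
    [[0, 0, 0, 0, 0, 0], [0, 0, 0, 0, 0, 0], [0, 0, 0, 0, 0, 0], [0, 0, 0.2, 0, 0, 0], [0, 0, 0.4, 0, 0, 0], [0, 0, 0.5, 0, 0, 0], [0, 0, 0.5, 0, 0, 0], [0, 0, 0.5, 0, 0, 0]],
  ],
  fingers=0.65,
)

```text
clock: 7.62
tool_pos: [0.5748, 0.0785, 0.007]
orientation: [180.0, 0.0, -15.0]
force: [0.6, 0.5, 0.3]
opening: 0.0569
gripper_force: 0.0
```

>>> send_rows(
  plan=[
    [[0, 0, 0, 0, 0, 0], [0, 0, 0, 0, 0, 0], [0, 0, 0, 0, 0, 0], [0, 0, 0, 0, 0, 0], [0, 0, 0, 0, 0, 0], [0, 0, 0, 0, 0, 0]],
  ],
  fingers=0.3,
)

```text
clock: 8.12
tool_pos: [0.5749, 0.0786, 0.0072]
orientation: [-180.0, -0.0, -15.0]
force: [0.4, 0.2, -0.5]
opening: 0.0478
gripper_force: 30.0
```

>>> send_rows(
  plan=[
    [[0, 0, -1, 0, 0, 0], [0, 0, -3, 0, 0, 0], [0, 0, -6, 0, 0, 0], [0, 0, -10, 0, 0, 0], [0, 0, -14, 0, 0, 0], [0, 0, -18, 0, 0, 0], [0, 0, -20, 0, 0, 0], [0, 0, -20, 0, 0, 0]],
  ],
)

```text
clock: 8.78
tool_pos: [0.5773, 0.0792, 0.2139]
orientation: [-179.7, -0.5, -15.0]
force: [0.5, 0.5, -2.1]
opening: 0.0481
gripper_force: 30.0
```

Run:
```python
from h import *
from scipy.spatial.transform import Rotation as R
o=ctrl.get_obs();print(o["tool_pos"],o["orientation"],o["opening"],o["force"],o["joint_pos"].round(1))
save("wrist","w6",s=1.25)
# lens / stand estimate & target
s=np.array([.7112,-.345]);psi=np.radians(-56.5)
xh=np.array([np.cos(psi)*np.cos(np.radians(25)),np.sin(psi)*np.cos(np.radians(25)),np.sin(np.radians(25))]);yh=np.array([-np.sin(psi),np.cos(psi),0]);zh=np.cross(xh,yh)
lens=np.array([*(s-.075*np.array([np.cos(psi),np.sin(psi)])),.27]);vp=lens-.11*xh
print("lens",lens,"vp",vp)
Rt=np.c_[xh,-yh,-zh];print(R.from_matrix(Rt).as_euler("xyz",degrees=True))
```

```text
[0.57729457 0.07921848 0.21387637] [-179.69223699   -0.45644355  -14.96694216] 0.048076782540023226 [ 0.52871906  0.48736456 -2.1179707 ] [ 27.1  12.1 -12.8   0.1 -64.5  47.9]
lens [ 0.66980473 -0.28245856  0.27      ] vp [ 0.61478    -0.19932527  0.22351199]
[180.  -25.  -56.5]
```

View pics/w6.png

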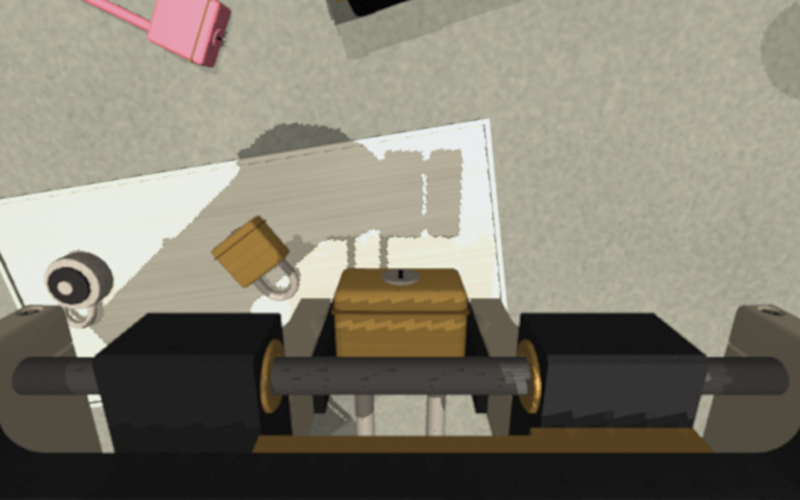

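The padlock is held straight; the wrist view shows the plug at (401,274) and the other padlocks undisturbed. I'll refine the stand pose, using the ball's known position to correct camera bias.

```bash
cat > st.py <<'E'
from h import *
from scipy.optimize import least_squares
for f,u in(("d4",(386.1,193.5)),("s4",(224.1,244.3))): print("bias",f,np.array(u)-proj(f,[.465,-.3142,.102]))
def blob(f,roi,thr,dark=True):
    x0,y0,x1,y1=roi;im=np.load(f"pics/{f}.npz")["img"].astype(int).sum(2)/3
    g=cv2.resize(im[y0:y1,x0:x1].astype(np.float32),None,fx=4,fy=4,interpolation=cv2.INTER_LINEAR)
    m=((g<thr) if dark else (g>thr)).astype(np.uint8)
    m=cv2.morphologyEx(m,cv2.MORPH_CLOSE,np.ones((35,35))) if dark else m
    c=max(cv2.findContours(m,0,2)[0],key=cv2.contourArea);return c,(x0,y0)
for f,roi,thr in(("d0",(305,165,360,205),100),("s0",(237,290,315,358),100)):
    c,o=blob(f,roi,thr);h=cv2.convexHull(c)
    q=cv2.approxPolyDP(h,10,True)[:,0];print(f,((q+.5)/4-.5+o).round(1).tolist())
c,o=blob("d0",(315,118,350,145),215,False);print("ring",cv2.boundingRect(c));e=cv2.fitEllipse(cv2.convexHull(c));print((np.array(e[0])+.5)/4-.5+o,np.array(e[1])/4,e[2])
E
python3 st.py
```

```text
bias d4 [-0.01015112 -0.18978909]
bias s4 [ 0.67844004 -0.30371422]
d0 [[317.1, 175.1], [349.9, 176.1], [348.6, 196.9], [314.4, 195.9]]
s0 [[260.9, 299.6], [305.6, 306.6], [292.9, 349.6], [245.6, 340.6]]
ring (38, 32, 71, 15)
[332.70115471 128.350811  ] [ 5.65577126 17.11122513] 93.3625259399414
```

```bash
cat >> st.py <<'E'
a=.065;h=.012;L=[(a,a),(a,-a),(-a,-a),(-a,a)];M=[(-a,-a),(-a,a),(a,a),(a,-a)]
D=[(317.25,174.6),(350.6,175.9),(349.3,197.3),(314.2,196.2)];S=[(260.9,299.7),(305.8,306.8),(294.0,349.8),(245.8,340.8)]
O=[("d0",u,(*l,h),(1,1)) for u,l in zip(D,L)]+[("s0",np.array(u)-[.68,-.3],(*l,h),(1,1)) for u,l in zip(S,M)]
O+=[("d0",(333.4,0),(0,0,.02),(1,0)),("s0",(275.8-.68,0),(0,0,.02),(1,0)),("d0",(333.1,133.9),(-.075,0,.27),(2,1))]
def res(p):
    c,s=np.cos(p[2]),np.sin(p[2])
    return np.ravel([(proj(f,[p[0]+c*l[0]-s*l[1],p[1]+s*l[0]+c*l[1],l[2]])-u)*w for f,u,l,w in O])
r=least_squares(res,[.711,-.345,-1],loss="soft_l1",x_scale=[.1,.1,1]);print(r.x[:2],np.degrees(r.x[2]),res(r.x).reshape(-1,2).round(1).tolist())
c,s=np.cos(r.x[2]),np.sin(r.x[2]);k=np.radians(25)
lens=np.array([r.x[0]-.075*c,r.x[1]-.075*s,.27]);xh=np.array([c*np.cos(k),s*np.cos(k),np.sin(k)]);yh=np.array([-s,c,0]);zh=np.cross(xh,yh)
Rt=np.c_[xh,-yh,-zh];vp=lens-.11*xh;tcp=vp-Rt@[.0222,0,-.0098];print("lens",lens,"vp",vp,"tcp",tcp)
from scipy.spatial.transform import Rotation as R
o=ctrl.get_obs();T=R.from_euler("xyz",o["orientation"],degrees=True).as_matrix()
T0=R.from_euler("xyz",[180,0,-15],degrees=True).as_matrix()
print("from now, tool shift cm",100*T0.T@(tcp-o["tool_pos"]),"rotvec",R.from_matrix(T0.T@Rt).as_rotvec(degrees=True))
print("exact shift",100*T.T@(tcp-o["tool_pos"]),"rotvec",R.from_matrix(T.T@Rt).as_rotvec(degrees=True))
E
python3 st.py|tail -5
```

```text
[332.70115471 128.350811  ] [ 5.65577126 17.11122513] 93.3625259399414
[ 0.71038107 -0.34680854] -56.542879454490425 [[-0.6, -1.3], [-0.1, -1.1], [0.2, -1.8], [-0.4, -2.3], [-1.9, -0.8], [-0.1, -0.5], [0.2, -0.6], [-2.0, -0.3], [-0.8, 0.0], [-0.3, 0.0], [-0.9, 0.6]]
lens [ 0.66903261 -0.28423615  0.27      ] vp [ 0.61407012 -0.20106169  0.22351199] tcp [ 0.60526104 -0.18773096  0.20524805]
from now, tool shift cm [ 9.74861672 25.00408253  0.52553988] rotvec [-9.06066564 23.88823407 40.87002156]
exact shift [ 9.74573952 25.00621937  0.47478167] rotvec [-9.34019997 23.73814962 40.80573972]
```

>>> send_rows(
  plan=[
    [[0.5, 2.5, 0.5, -1.1, 3, 5.1], [1, 5, 1, -2.3, 6, 10.2], [1.6, 7.6, 1.6, -3.4, 8.9, 15.3], [2.1, 10.1, 2.1, -4.6, 11.9, 20.4], [2.6, 12.6, 2.7, -5.7, 14.9, 25.5], [3.2, 15.2, 3.2, -6.8, 17.9, 30.6], [3.7, 17.7, 3.8, -8, 20.8, 35.7], [4.2, 20.2, 4.3, -9.1, 23.8, 40.8]],
  ],
)

```text
clock: 9.5
tool_pos: [0.5612, -0.1282, 0.1622]
orientation: [179.8, -24.9, -56.6]
force: [0.9, -2.1, -2.1]
opening: 0.0482
gripper_force: 30.0
```

>>> send_rows(
  plan=[
    [[0, 0, 0, 0, 0, 0], [0, 0, 0, 0, 0, 0], [0, 0, 0, 0, 0, 0], [0, 0, 0, 0, 0, 0]],
  ],
)

```text
clock: 9.83
tool_pos: [0.564, -0.1266, 0.1645]
orientation: [179.9, -24.9, -56.3]
force: [0.8, 0.4, -3.4]
opening: 0.0478
gripper_force: 30.0
```

```bash
python3 st.py|tail -1; python3 -c "
from h import *
o=ctrl.get_obs();print(o['tool_pos'],o['orientation'],o['joint_pos'].round(1),o['opening'])"
```

```text
exact shift [ 8.40608508 -0.04883221 -0.59347501] rotvec [-0.02108545  0.11077942  0.18375684]
[ 0.56396902 -0.12661484  0.16448685] [179.93564348 -24.88911727 -56.34028623] [ 18.5   6.7 -45.4  40.8 -38.5 -17.4] 0.0477804052169084
```

>>> send_rows(
  plan=[
    [[2, 0, -0.1, 0, 0, 0], [4, 0, -0.2, 0, 0, 0.1], [6, 0, -0.4, 0, 0.1, 0.2], [7.5, 0, -0.5, 0, 0.1, 0.2], [8.4, 0, -0.6, 0, 0.1, 0.2], [8.4, 0, -0.6, 0, 0.1, 0.2], [8.4, 0, -0.6, 0, 0.1, 0.2], [8.4, 0, -0.6, 0, 0.1, 0.2]],
  ],
)

```text
clock: 10.5
tool_pos: [0.6035, -0.1882, 0.2045]
orientation: [180.0, -25.0, -56.6]
force: [0.6, 0.2, -3.2]
opening: 0.0479
gripper_force: 30.0
```

>>> send_rows(
  plan=[
    [[0, 0, 0, 0, 0, 0], [0, 0, 0, 0, 0, 0], [0, 0, 0, 0, 0, 0], [0, 0, 0, 0, 0, 0]],
  ],
)

```text
clock: 10.83
tool_pos: [0.6038, -0.1885, 0.2049]
orientation: [180.0, -25.0, -56.6]
force: [-0.6, 0.1, -2.9]
opening: 0.0477
gripper_force: 30.0
```

```bash
python3 st.py|tail -3
python3 - <<'E'
from h import *
for n,f in(("scene","s7"),("side","d7")): save(n,f)
s,d=[np.load(f"pics/{f}.npz")["img"] for f in("s7","d7")]
def c(im,x,y,w,h,k): return cv2.resize(im[y:y+h,x:x+w],None,fx=k,fy=k,interpolation=cv2.INTER_CUBIC)
g=np.vstack([np.hstack([c(d,290,105,80,60,5),c(s,230,190,80,60,5)]),np.hstack([c(d,355,175,80,60,5),c(d,190,240,160,120,2.5)])])
cv2.imwrite("pics/c7.png",g[:,:,::-1])
o=ctrl.get_obs();print(o["tool_pos"],o["orientation"],o["opening"])
from scipy.spatial.transform import Rotation as R
T=R.from_euler("xyz",o["orientation"],degrees=True).as_matrix()
for n,l in dict(key=(.0222,0,-.0098),k_tl=(.0222,.024,-.0228),k_tr=(.0222,-.024,-.0228),k_bl=(.0222,.024,.0032),k_br=(.0222,-.024,.0032),shk=(-.1068,0,-.0098),lens=(.1322,0,-.0098),b_tl=(-.0218,.024,-.0228),b_tr=(-.0218,-.024,-.0228)).items():
    w=o["tool_pos"]+T@l;print(n,w.round(3),(proj("d7",w)-[290,105])*5,(proj("s7",w)-[230,190])*5+[400,0])
E
```

```text
lens [ 0.66903261 -0.28423615  0.27      ] vp [ 0.61407012 -0.20106169  0.22351199] tcp [ 0.60526104 -0.18773096  0.20524805]
from now, tool shift cm [ 0.12242998 -0.11423339 -0.03119845] rotvec [-9.06066564 23.88823407 40.87002156]
exact shift [ 0.02732943 -0.16671637 -0.02169025] rotvec [ 0.04765285 -0.029376   -0.08789772]
[ 0.60385345 -0.18863294  0.2050041 ] [179.99844367 -25.03333447 -56.65281716] 0.04788213524150464
key [ 0.613 -0.202  0.223] [206.05255609 291.1432828 ] [681.04865532 139.5242496 ]
k_tl [ 0.59  -0.211  0.235] [243.61059302 282.18898411] [637.24322805 109.87715184]
k_tr [ 0.63  -0.184  0.235] [168.07326478 278.90643818] [727.70631377 121.27154411]
k_bl [ 0.596 -0.22   0.211] [243.54451208 303.22310904] [634.95351187 157.55689645]
k_br [ 0.636 -0.193  0.211] [169.09769726 299.95377639] [724.88673994 169.19344955]
shk [ 0.548 -0.104  0.169] [193.59787448 470.8879879 ] [738.43239964  71.67021245]
lens [ 0.667 -0.285  0.27 ] [215.99437149 147.66400849] [622.12504078 209.19912315]
b_tl [ 0.568 -0.177  0.216] [239.89336438 342.42832163] [659.51938326  86.24123884]
b_tr [ 0.608 -0.151  0.216] [163.42961714 339.00472557] [747.09886547  97.10689445]
```

View pics/c7.png

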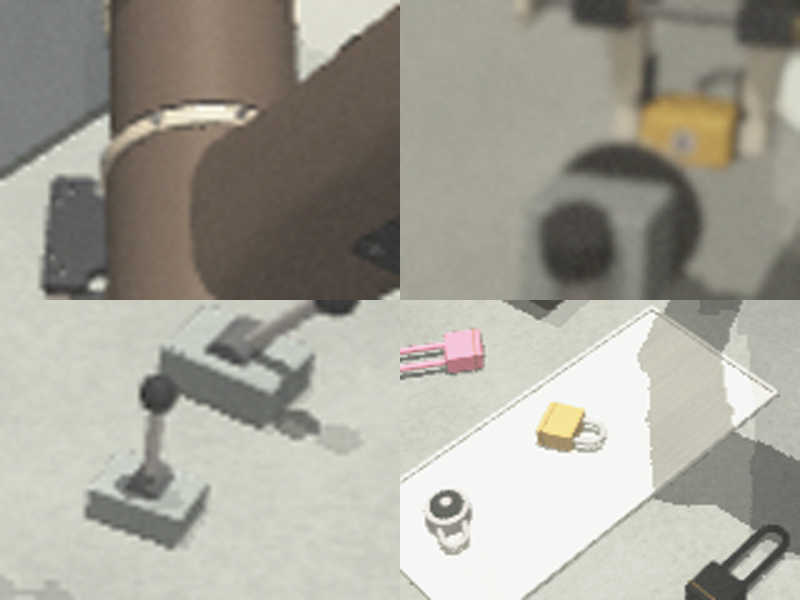

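Final check: in the scene view the keyhole is at (684,142) in its crop, against a predicted (684,138). The dimmer lever is upright, the other padlocks are in place, and nothing touches the camera. One tiny trim, then settle.

>>> send_rows(
  plan=[
    [[0, -0.1, 0, 0, 0, 0], [0, -0.1, 0, 0, 0, 0], [0, -0.1, 0, 0, 0, 0], [0, -0.1, 0, 0, 0, 0], [0, -0.1, 0, 0, 0, 0], [0, -0.1, 0, 0, 0, 0], [0, -0.1, 0, 0, 0, 0], [0, -0.1, 0, 0, 0, 0]],
  ],
)

```text
clock: 11.6
tool_pos: [0.6047, -0.1882, 0.205]
orientation: [-180.0, -25.0, -56.7]
force: [-0.5, -0.1, -3.1]
opening: 0.048
gripper_force: 30.0
```

```bash
python3 st.py|tail -1; python3 -c "
from plant import ctrl
print(ctrl.get_obs()['qvel']);print(ctrl.close_job())"
```

```text
exact shift [-0.00237156 -0.07198896 -0.02439944] rotvec [ 0.05147289 -0.03486535 -0.11655178]
[-0.07230152 -0.09831657 -0.04405175  0.00440487 -0.04873316  0.03685549]
the job is handed in; nothing more can be done
None
```

The job is handed in at about 11.6 s: the dimmer lever stands upright, and the gripper is holding the long padlock still with its keyhole facing the lens about 11 cm away, centred to within about 2 mm by my measurements; no verdict came back.

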